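# Feel round the edge of the violet glass filter for chips

### The arm

A 6-joint arm with a two-finger parallel gripper is mounted at the origin on the work surface. World frame = base frame: x ahead of the robot, y to its left, z up, the work surface at z = 0. Lengths are in mm, angles in rad, forces in N, time in s.
With the tool pointing down it reaches from about 275 to 750 mm from the base axis. Payload 10.2 kg.
Tool frame: the origin (TCP) lies where the fingers leave the gripper's body, on its centre line; the fingertips stand ahead of it and the grasp point (between the pads) lies 45 mm ahead of it (tip_extent is the z of the fingertips in the tool frame, in mm); z points along the fingers, y is the line along which they close (so a half turn about z gives the same grasp; the last joint's range is limited). The gripper opens to 88 mm and grips with 3 to 60 N. Pads are 18 mm wide; open, the fingers measure 123 mm over their backs; the gripper's body (75 mm by 187 mm) begins 45 mm behind the grasp point.
Start: joints at [-1.542, 0.313, 1.498, -0, 1.331, -0.223], TCP at [130.789, -508.454, 302.72] pointing down, gripper open.
Joint ranges: [-2.94, 2.94], [-0.97, 2.17], [0.19, 2.56], [-1.23, 4.37], [0.02, 3.11], [-2.88, 2.88]. Speed limits (rad/s): [2.39, 2.39, 3.01, 3.14, 3.14, 3.14].

### API

Orientations are given as a unit quaternion [x, y, z, w].
In Python, from workcell import * gives the robot as it stands.
- The arm moves only by the tool arm_command, never from a script. Its argument "plan" is a list of rows, each a list of 7 numbers: the shift along the tool's x, y, z in m, then the turn, a rotation vector about the tool's x, y, z in degrees, then the opening in per cent of the stroke, from 0 (shut) to 100 (fully open). A call has 1 to 20 rows; each row shifts and turns the commanded pose from where the row before left it, along the tool's axes as they then stand; what a row does not reach is not made up. A row lasts 1/8 s, in which the tool goes at most 62.5 mm and 10.7 degrees, less where a joint would pass 70% of its speed; a pose out of reach is approached as far as the arm can. A call with a gripper value outside its range is refused whole. The fingers move at their own pace and stop on an object; the grip force is fixed at half the most. Time passes only in rows, so rows that do not move let the fingers close. It gives the time, the measured TCP pose, the force, the opening and the grip force at its end, in the units of the state.
- read_state(): the state, without advancing time (a new reading comes with each control period).
- snapshot(name): name is "side" or "top" or "wrist"; returns a dict with "pixels" (420x560x3 uint8, blue, green, red), "vfov" (degrees; the focal length in pixels is half the picture's height over the tangent of half this angle, whatever the lens; pixels are square), "cx", "cy" (the principal point, pixels), "camera_from_world" (4x4, takes a point from world to camera coordinates). Camera axes: x right, y down, z forward; pixel columns grow to the right and rows downward; lengths in mm; the calibration is good to about 2 mm. A picture is of the moment at which its call begins. There is no depth.
- job_done(): hands the job in; it is judged then, once.
Trained networks look in a picture, given as the dict that the camera call returned (one of the last four; its "shot" number tells which), for a name from the list of things; names that differ only in an ending like _2 or _b are one class to them, and where a whole thing is asked for, a point or a joint stands for the part that bears it (a point fixed in the world has none). Each returns a list of dicts, best first, with "confidence" (0 to 1); they miss things now and then, are a little off and sometimes report something else, mostly with a low value. They report only what shows in the picture. A call takes as long as a camera call. They do not tell look-alikes from the thing itself.
- recognise(picture, name): "location" ([x, y, z] in mm, in the coordinates of the camera as it stood for that picture, good to about 4 mm: the middle of the surface that is visible of it).
- silhouettes(picture, name): "pixels" (420x560 bool, what is visible of it).
- landmark_of(picture, name): "location" ([x, y, z] in mm, in the coordinates of the camera as it stood for that picture, good to about 4 mm: a listed point, or the origin of a listed thing).
The state is a dict: "time": time; "joint_pos": joint angles; "dq": joint speeds; "effort": joint torques, N m; "tool_pos": TCP position; "tool_rot": TCP orientation; "ft_force": force on the tool from outside, world axes, zero at the start; "moment": the same for the moment, N m; "gripper_width": finger opening in mm; "grasp_force": force on a finger pad.
Only numpy, scipy, OpenCV 4.12 (cv2) and the standard library are available. Lean on these libraries where they do the work, as an engineer would, in place of code of your own. Each camera call takes 0.05 s, during which the arm holds its last target. There are 200 camera calls.

### The job

Feel the edge of the violet glass filter for chips before it goes back into a lamp: with the fingers closed together, touch the top of the glass at the corner with the white dot and run the fingertips lightly round its edge, clockwise as seen from above, feeling every side and every corner until you are back at the dot corner, then take the hand away. Leave the glass lying in its foam pad, do not pick it up or press hard, and do not disturb anything else on the bench.

Things in the scene. Friction and masses are not known exactly. Their poses are not given: they have to be found in the camera images.
- violet_glass: violet glass filter, a loose square plate 120 x 120 x 5 mm, about 0.2 kg, lying flat in the recess of a dark grey foam pad. Origin: centre of its underside; x and y along its sides, z up; top face 5 mm above the origin, 35 mm above the bench. Corners clockwise from above, from the white dot: (+60,+60), (+60,-60), (-60,-60), (-60,+60) mm
- dot (a point): white dot, 14 mm across, on the top face of the glass by its (+60,+60) mm corner, at (+45,+45) mm. The edge is felt on the top face, with the middle of the closed fingertips over the outer 15 mm or so of the glass, or right over its edge
- pad: inspection pad, fixed: plywood board 172 x 172 x 10 mm under a foam slab 160 x 160 x 20 mm with a 2.5 mm high lip round the glass (1.5 mm play; the glass stands 2.5 mm above the lip). Origin: centre of the board's underside; axes as the glass. The foam is soft: the glass sinks, staying level, from a push of 2 to 3 N, then 1 mm per N, at most 8 mm, and springs back
- rack: steel rack for frames, fixed, 170 x 136 mm and 116 mm high, six slots along its x axis, three frames standing in it (top edges 129 mm above the bench). Origin: centre of its underside. Leave alone
- frame_amber: square aluminium gel frame, 125 x 125 x 4 mm, square window 95 mm with a sheet of amber colour; stands loose in the rack; origin: middle of its lower edge. Leave alone
- frame_blue: square aluminium gel frame, 125 x 125 x 4 mm, square window 95 mm with a sheet of blue colour; stands loose in the rack; origin: middle of its lower edge. Leave alone
- frame_red: square aluminium gel frame, 125 x 125 x 4 mm, square window 95 mm with a sheet of red colour; stands loose in the rack; origin: middle of its lower edge. Leave alone
- frame_green: square aluminium gel frame, 125 x 125 x 4 mm, square window 95 mm with a sheet of green colour; lies loose and flat on the bench; origin: centre of its underside. Leave alone
- clamp: black iron hook clamp for a 48 mm pipe, lying on its side, about 105 x 75 mm and 36 mm high, loose; origin: on the bench at the centre of the hook. Leave alone
- shutter_knob: chrome shutter knob, 28 mm across, standing on its face with a threaded stud up, 38 mm high in all, loose; origin: centre of its underside. Leave alone
- tin: green tin, 64 mm across, 55 mm high, loose; origin: centre of its underside. Leave alone
- wrench: steel wrench 180 mm long, lying flat along its x axis, loose; origin: on the bench under its middle. Leave alone
Mind the look-alikes: they are no part of the job. Several things have the shape of the violet_glass; the one meant has the colours described above. Of the things that look like the pad, the larger one is meant.

How it is judged:
By the outcome, as a careful person would: the job done as asked, in the order asked, and still so for the second after the job is handed in, with the robot touching nothing.
It also fails if it takes over 54 s, if anything falls off the work surface, if the arm or the gripper's body presses on something with over 40 N, if the wrist force passes 120 N, or if a joint passes its speed limit or range.

## Working session

There is one attempt and no reset: what is moved stays moved. The work goes in short steps, Python scripts to look and compute and a tool call to move; the robot and the scene stay as the last step left them, time stands still between calls to the robot, and variables do not carry over. Pictures are saved under pics/ and viewed, at most 10 in all, crops included, and the job is handed in when it is done.

Besides the shell and the picture viewer there is one more tool, called as name(argument=value, ...), one argument or row to a line, values as JSON. arm_command: Moves the arm, as the interface text tells. Its arguments: {"type":"object","properties":{"plan":{"type":"array","items":{"type":"array","items":{"type":"number"}}}},"required":["plan"]}

```bash
mkdir -p pics; cat > h.py <<'E'
from workcell import *
import numpy as np, cv2
def w(p,loc):
    return (np.linalg.inv(np.array(p["camera_from_world"]))@np.append(loc,1))[:3]
def ray(p,u,v,z):
    f=210/np.tan(np.radians(p["vfov"])/2)
    T=np.linalg.inv(np.array(p["camera_from_world"]))
    d=T[:3,:3]@np.array([(u-p["cx"])/f,(v-p["cy"])/f,1]); o=T[:3,3]
    return o+d*(z-o[2])/d[2]
E
python3 - <<'E'
from h import *
s=read_state(); print({k:np.round(s[k],3) for k in s})
ims=[]
for c in ("top","side"):
    p=snapshot(c); cv2.imwrite(f"pics/{c}.png",p["pixels"])
    print(c,np.linalg.inv(np.array(p["camera_from_world"]))[:3,3].round())
    for n in ("violet_glass","dot","pad"):
        for r in landmark_of(p,n): print(n,r["confidence"],w(p,r["location"]).round(1))
    for r in silhouettes(p,"violet_glass"):
        m=r["pixels"].astype(np.uint8); q=cv2.minAreaRect(cv2.findNonZero(m)); b=cv2.boxPoints(q)
        print(r["confidence"],m.sum(),b.round().tolist(),[ray(p,*x,35)[:2].round(1).tolist() for x in b])
E
```

```text
{'time': np.float64(0.0), 'joint_pos': array([-1.542,  0.313,  1.498, -0.   ,  1.331, -0.223]), 'dq': array([-0.001,  0.   , -0.001,  0.003,  0.001, -0.001]), 'effort': array([-1.0000e-03, -4.0221e+01, -2.5227e+01,  6.9000e-02,  3.5000e-02,
       -0.0000e+00]), 'tool_pos': array([ 130.782, -508.282,  302.174]), 'tool_rot': array([ 0.992,  0.126,  0.   , -0.001]), 'ft_force': array([-0.401,  0.831,  0.182]), 'moment': array([-0.027,  0.022,  0.018]), 'grasp_force': np.float64(0.0), 'gripper_width': np.float64(88.113)}
top [ 403.   26. 1025.]
violet_glass 0.95 [ 587.1 -157.5    1.3]
violet_glass 0.83 [ 324.3 -106.8    1.4]
violet_glass 0.75 [536.9 444.6  -2.3]
violet_glass 0.64 [547.8 110.4  30.4]
dot 0.89 [364.2 -54.9   5.8]
dot 0.77 [545.9  47.7  39.6]
dot 0.66 [562.2 -95.3   8. ]
pad 0.75 [253.6 388.   -2.6]
0.92 2227 [[318.0, 196.0], [341.0, 154.0], [383.0, 178.0], [360.0, 219.0]] [[554.3, -71.6], [660.8, -128.4], [603.3, -232.7], [498.4, -175.1]]
0.79 2292 [[304.0, 266.0], [352.0, 260.0], [358.0, 309.0], [310.0, 315.0]] [[380.7, -38.5], [397.2, -155.5], [281.6, -169.4], [265.3, -
[... 170 characters left out ...]
olet_glass 0.93 [ 330.4 -106.     0.6]
violet_glass 0.85 [ 585.3 -159.8   -1.2]
violet_glass 0.66 [547.1 110.9  31.9]
dot 0.76 [365.7 -52.7   7.5]
dot 0.71 [548.   50.2  33.8]
dot 0.58 [566.5 -94.7   5.6]
pad 0.94 [ 5.483e+02  1.124e+02 -2.000e-01]
pad 0.85 [248.9 395.    3.4]
0.64 1120 [[260.0, 168.0], [295.0, 144.0], [313.0, 171.0], [279.0, 195.0]] [[652.2, -107.2], [587.9, -244.2], [496.7, -151.2], [561.9, -26.3]]
0.61 1724 [[237.0, 225.0], [279.0, 206.0], [296.0, 243.0], [253.0, 262.0]] [[631.5, 113.8], [547.4, 11.2], [463.2, 111.7], [544.8, 204.1]]
0.58 908 [[341.0, 216.0], [346.0, 185.0], [380.0, 191.0], [375.0, 221.0]] [[374.5, -15.6], [389.6, -130.1], [292.2, -143.1], [283.0, -29.1]]
```

View pics/top.png

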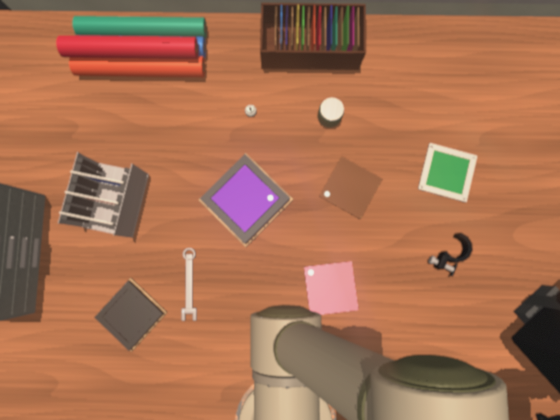

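View pics/side.png

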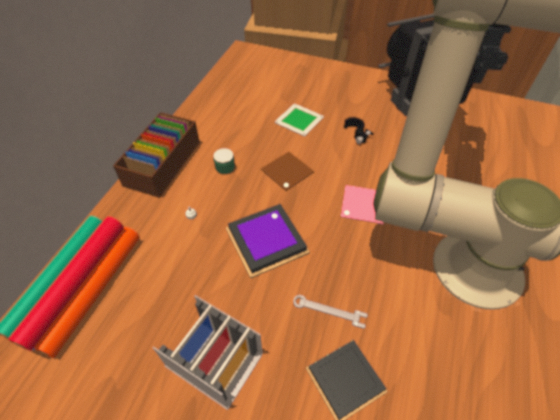

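The top view shows the violet glass in its pad around pixel (245,197), with its dot at (270,198), so the dot corner points towards -y. The rack is at (105,195). The side view agrees: glass at (267,233), dot at (275,216). I'll hover over the glass and close the fingers.

arm_command(
  plan=[
    [0.043,-0.038,0,0,0,0,0],
    [0.043,-0.038,0,0,0,0,0],
    [0.043,-0.038,0,0,0,0,0],
    [0.043,-0.038,0,0,0,0,0],
    [0.043,-0.038,0,0,0,0,0],
    [0.043,-0.038,0,0,0,0,0],
    [0.043,-0.038,0,0,0,0,0],
    [0.043,-0.038,0,0,0,0,0],
    [0.043,-0.038,0,0,0,0,0],
    [0.043,-0.038,0,0,0,0,0],
    [0.043,-0.038,0,0,0,0,0],
    [0.043,-0.038,0,0,0,0,0],
    [0.043,-0.038,0,0,0,0,0],
    [0,0,0,0,0,-10.5,0],
    [0,0,0,0,0,-10.5,0],
    [0,0,0,0,0,-10.5,0],
    [0,0,0,0,0,-10.5,0],
    [0,0,0,0,0,-10.5,0],
    [0,0,0,0,0,-10.5,0],
    [0,0,0,0,0,-10.5,0],
  ],
)

```text
time: 3.0
tool_pos: [549.1, 109.2, 302.7]
tool_rot: [0.718, 0.696, -0.0, -0.0]
ft_force: [0.2, -0.1, 0.7]
gripper_width: 0.6
grasp_force: 0.0
```

```bash
python3 - <<'E'
from h import *
import workcell
print([n for n in dir(workcell) if 'tip' in n.lower()], getattr(workcell,'tip_extent',None))
s=read_state(); print({k:np.round(s[k],3) for k in s})
p=snapshot("wrist"); cv2.imwrite("pics/wrist1.png",p["pixels"])
print(np.linalg.inv(np.array(p["camera_from_world"])).round(2))
for n in ("violet_glass","dot","pad"):
    for r in landmark_of(p,n): print(n,r["confidence"],w(p,r["location"]).round(1))
for r in silhouettes(p,"violet_glass"):
    m=r["pixels"].astype(np.uint8); b=cv2.boxPoints(cv2.minAreaRect(cv2.findNonZero(m)))
    print(r["confidence"],m.sum(),b.round().tolist(),[ray(p,*x,35)[:2].round(1).tolist() for x in b])
t=snapshot("top")
for r in landmark_of(t,"rack")+recognise(t,"rack"): print("rack",r["confidence"],w(t,r["location"]).round(1))
for u in ((148,170),(131,240),(77,153),(62,220)): print(ray(t,*u,116).round())
E
```

```text
['tip_extent'] 64.0
{'time': np.float64(3.0), 'joint_pos': array([-0.013,  0.39 ,  1.39 , -0.   ,  1.362,  0.017]), 'dq': array([ 1.000e-03, -1.000e-03, -1.000e-03, -1.000e-03, -0.000e+00,
       -1.454e+00]), 'effort': array([-7.0000e-03, -4.4010e+01, -2.5521e+01,  7.2000e-02,  1.4000e-02,
        1.9450e+00]), 'tool_pos': array([549.08 , 109.243, 302.704]), 'tool_rot': array([ 0.718,  0.696, -0.   , -0.   ]), 'ft_force': array([ 0.156, -0.084,  0.688]), 'moment': array([-0.065, -0.025,  0.037]), 'grasp_force': np.float64(0.0), 'gripper_width': np.float64(0.649)}
[[ 1.0000e+00 -3.0000e-02 -1.0000e-02  5.5103e+02]
 [-3.0000e-02 -9.5000e-01 -3.1000e-01  1.9071e+02]
 [-0.0000e+00  3.1000e-01 -9.5000e-01  3.8463e+02]
 [ 0.0000e+00  0.0000e+00  0.0000e+00  1.0000e+00]]
violet_glass 0.97 [ 324.2 -107.    -5.8]
violet_glass 0.64 [549.9 107.5  24.3]
dot 0.85 [547.9  44.1  36.2]
dot 0.71 [363.2 -58.1   7.3]
0.98 973 [[257.0, 391.0], [284.0, 338.0], [332.0, 362.0], [305.0, 416.0]] [[509.1, -154.1], [543.1, -79.3], [597.8, -114.1], [566.1, -193.0]]
0.84 4021 [[44.0, 309.0], [144.0, 294.0], [157.0, 379.0], [57.0, 394.0]] [[283.4, -34.0], [395.2, -18.8], [393.3, -132.7], [271.2, -151.2]]
0.61 15200 [[188.0, 172.0], [275.0, 79.0], [369.0, 166.0], [282.0, 259.0]] [[457.2, 113.4], [543.4, 195.4], [630.3, 113.9], [544.7, 18.1]]
rack 0.87 [537.4 443.5  -2.4]
rack 0.9 [530.4 465.9  49. ]
[594. 329. 116.]
[433. 358. 116.]
[632. 497. 116.]
[475. 519. 116.]
```

View pics/wrist1.png

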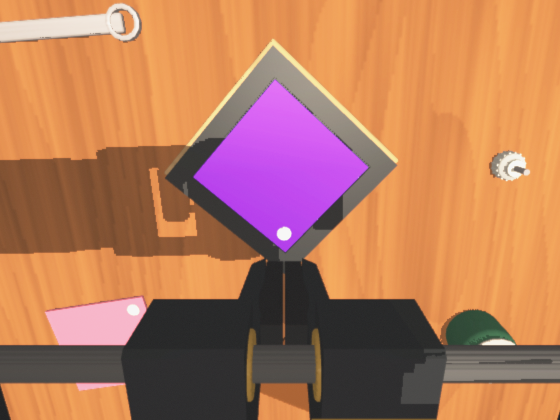

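The wrist view shows the violet glass whole, with corners near (275,79), (369,166), (285,253) and (192,177). The dot is at (284,233), just beyond the closed fingers. I'll fit the square by colour in all three cameras.

```bash
cat > fit.py <<'E'
from h import *
def fit(name):
    p=snapshot(name); h=cv2.cvtColor(p["pixels"],cv2.COLOR_BGR2HSV)
    m=((h[...,0]>125)&(h[...,0]<150)&(h[...,1]>120)&(h[...,2]>60)).astype(np.uint8)
    n,l,st,_=cv2.connectedComponentsWithStats(m); i=1+np.argmax(st[1:,4])
    pts=cv2.convexHull(cv2.findNonZero((l==i).astype(np.uint8)))[:,0]
    W=np.array([ray(p,*x,35)[:2] for x in pts],np.float32)
    q=cv2.minAreaRect(W); print(name,st[i].tolist(),np.round(q[0],1),np.round(q[1],1),round(q[2],2),cv2.boxPoints(q).round(1).tolist())
    D=((h[...,1]<60)&(h[...,2]>170)&(cv2.fillConvexPoly(np.zeros_like(m),pts,1)>0))
    if D.any(): v,u=np.nonzero(D); print(" dot",ray(p,u.mean(),v.mean(),35).round(1),D.sum())
for c in ("wrist","top","side"): fit(c)
print(read_state()["tool_pos"],read_state()["tool_rot"])
E
python3 fit.py
```

```text
wrist [193, 80, 175, 172, 15258] [545.3 111. ] [120.6 120.6] 46.47 [[460.0, 108.80000305175781], [547.5, 25.799999237060547], [630.5, 113.19999694824219], [543.0999755859375, 196.1999969482422]]
 dot [547.   47.3  35. ] 147
top [262, 185, 15, 29, 164] [543.4  49.7] [34.  70.3] 88.58 [[507.8999938964844, 33.5], [578.2000122070312, 31.799999237060547], [579.0, 65.80000305175781], [508.70001220703125, 67.5]]
 dot [548.2  47.6  35. ] 32
side [237, 210, 61, 51, 1787] [545.9 111.8] [125.4 128.1] 46.13 [[456.20001220703125, 111.0], [548.5999755859375, 22.200000762939453], [635.5, 112.5999984741211], [543.2000122070312, 201.39999389648438]]
 dot [548.  48.  35.] 19
[549.07053589 109.24248772 302.72399285] [ 7.20041371e-01  6.93931138e-01 -1.02434955e-05 -7.37813038e-06]
```

arm_command(
  plan=[
    [-0.015,-0.0003,0.037,0,0,-0.4,0],
    [-0.015,-0.0003,0.037,0,0,-0.4,0],
    [-0.015,-0.0003,0.037,0,0,-0.4,0],
    [-0.015,-0.0003,0.037,0,0,-0.4,0],
    [-0.0157,-0.0005,0.037,0,0,-0.4,0],
    [0,0,0,0,0,0,0],
    [0,0,0,0,0,0,0],
  ],
)

```text
time: 4.42
tool_pos: [546.4, 33.9, 119.2]
tool_rot: [0.708, 0.707, 0.001, 0.001]
ft_force: [0.0, 0.1, -0.1]
gripper_width: 0.6
grasp_force: 0.0
```

```bash
python3 fit.py; python3 - <<'E'
from h import *
s=read_state(); print(s["ft_force"],s["tool_pos"],s["tool_rot"])
p=snapshot("wrist"); cv2.imwrite("pics/wrist2.png",p["pixels"])
E
```

```text
wrist [86, 0, 394, 270, 64981] [545.3 110.8] [120.  119.9] 46.5 [[460.5, 108.5], [547.5, 26.0], [630.0999755859375, 113.0], [543.0999755859375, 195.60000610351562]]
 dot [547.   47.1  35. ] 598
top [213, 177, 21, 35, 305] [558.7 166.8] [38.6 87.5] 76.98 [[511.70001220703125, 157.8000030517578], [597.0, 138.10000610351562], [605.7000122070312, 175.6999969482422], [520.4000244140625, 195.39999389648438]]
side [237, 210, 60, 51, 1789] [546.3 111.3] [125.3 126.8] 46.43 [[457.20001220703125, 109.5999984741211], [549.0, 22.200000762939453], [635.4000244140625, 113.0], [543.5999755859375, 200.39999389648438]]
 dot [548.2  48.3  35. ] 2
[546.29541143  34.08574761 119.21268797] [0.70735929 0.70685302 0.00078816 0.00100989]
[0.0321065  0.13308532 0.00514753] [546.29541143  34.08574761 119.21268797] [0.70735929 0.70685302 0.00078816 0.00100989]
```

View pics/wrist2.png

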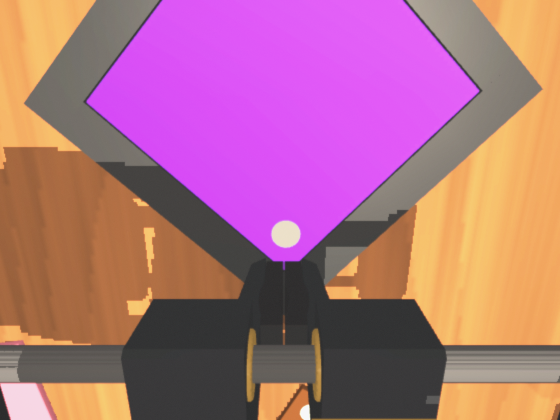

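arm_command(
  plan=[
    [0,0.001,0.009,0,0,0,0],
    [0,0,0.006,0,0,0,0],
    [0,0,0.003,0,0,0,0],
    [0,0,0.001,0,0,0,0],
    [0,0,0.0005,0,0,0,0],
    [0,0,0,0,0,0,0],
  ],
)

```text
time: 5.38
tool_pos: [546.7, 33.6, 98.4]
tool_rot: [0.708, 0.707, -0.0, -0.0]
ft_force: [-3.0, 0.7, 4.0]
gripper_width: 0.1
grasp_force: 1.9
```

arm_command(
  plan=[
    [0.0054,-0.0056,0,0,0,0,0],
    [0.0054,-0.0056,0,0,0,0,0],
    [0.0054,-0.0056,0,0,0,0,0],
    [0.0054,-0.0056,0,0,0,0,0],
    [0.0054,-0.0056,0,0,0,0,0],
    [0.0054,-0.0056,0,0,0,0,0],
    [0.0054,-0.0056,0,0,0,0,0],
  ],
)

```text
time: 6.25
tool_pos: [507.2, 71.8, 98.2]
tool_rot: [0.708, 0.707, 0.0, 0.0]
ft_force: [2.0, -1.6, 4.4]
gripper_width: 0.4
grasp_force: 2.0
```

arm_command(
  plan=[
    [0.0054,-0.0056,0,0,0,0,0],
    [0.0054,-0.0056,0,0,0,0,0],
    [0.0054,-0.0056,0,0,0,0,0],
    [0.0054,-0.0056,0,0,0,0,0],
    [0.0054,-0.0056,0,0,0,0,0],
    [0.0054,-0.0056,0,0,0,0,0],
    [0.0053,-0.0057,0,0,0,0,0],
    [0,0,0,0,0,0,0],
  ],
)

```text
time: 7.25
tool_pos: [467.4, 109.9, 98.0]
tool_rot: [0.707, 0.707, -0.0, -0.001]
ft_force: [-1.1, 3.6, 4.4]
gripper_width: 0.5
grasp_force: 2.1
```

arm_command(
  plan=[
    [0.0057,0.0054,-0.0003,0,0,0,0],
    [0.0057,0.0054,0,0,0,0,0],
    [0.0057,0.0054,0,0,0,0,0],
    [0.0057,0.0054,0,0,0,0,0],
    [0.0057,0.0054,0,0,0,0,0],
    [0.0057,0.0054,0,0,0,0,0],
    [0.0057,0.0054,0,0,0,0,0],
    [0.0057,0.0054,0,0,0,0,0],
    [0.0057,0.0054,0,0,0,0,0],
    [0.0057,0.0055,0,0,0,0,0],
    [0.0056,0.0055,0,0,0,0,0],
    [0.0056,0.0055,0,0,0,0,0],
    [0.0056,0.0055,0,0,0,0,0],
    [0.0056,0.0055,0,0,0,0,0],
    [0,0,0,0,0,0,0],
  ],
)

```text
time: 9.12
tool_pos: [545.2, 189.2, 98.7]
tool_rot: [0.708, 0.707, 0.001, 0.0]
ft_force: [1.8, 3.1, 3.9]
gripper_width: 0.6
grasp_force: 1.8
```

arm_command(
  plan=[
    [-0.0054,0.0056,0.0002,0,0,0,0],
    [-0.0054,0.0056,0,0,0,0,0],
    [-0.0054,0.0056,0,0,0,0,0],
    [-0.0054,0.0056,0,0,0,0,0],
    [-0.0054,0.0056,0,0,0,0,0],
    [-0.0054,0.0056,0,0,0,0,0],
    [-0.0054,0.0056,0,0,0,0,0],
  ],
)

```text
time: 10.0
tool_pos: [584.0, 150.3, 98.3]
tool_rot: [0.708, 0.707, -0.0, -0.0]
ft_force: [-2.3, 3.1, 4.3]
gripper_width: 0.4
grasp_force: 2.0
```

arm_command(
  plan=[
    [-0.0054,0.0056,0,0,0,0,0],
    [-0.0054,0.0056,0,0,0,0,0],
    [-0.0054,0.0056,0,0,0,0,0],
    [-0.0054,0.0056,0,0,0,0,0],
    [-0.0054,0.0056,0,0,0,0,0],
    [-0.0054,0.0056,0,0,0,0,0],
    [-0.0054,0.0056,0,0,0,0,0],
    [0,0,0,0,0,0,0],
  ],
)

```text
time: 11.0
tool_pos: [623.6, 111.9, 98.5]
tool_rot: [0.708, 0.707, 0.0, 0.001]
ft_force: [1.8, -2.0, 3.7]
gripper_width: 0.2
grasp_force: 1.9
```

arm_command(
  plan=[
    [-0.0056,-0.0054,0.0001,0,0,0,0],
    [-0.0056,-0.0054,0,0,0,0,0],
    [-0.0056,-0.0054,0,0,0,0,0],
    [-0.0056,-0.0054,0,0,0,0,0],
    [-0.0056,-0.0054,0,0,0,0,0],
    [-0.0056,-0.0054,0,0,0,0,0],
    [-0.0056,-0.0054,0,0,0,0,0],
  ],
)

```text
time: 11.88
tool_pos: [584.6, 73.3, 98.2]
tool_rot: [0.708, 0.707, 0.0, 0.0]
ft_force: [2.2, 2.4, 4.6]
gripper_width: 0.6
grasp_force: 2.0
```

arm_command(
  plan=[
    [-0.0056,-0.0054,0,0,0,0,0],
    [-0.0056,-0.0054,0,0,0,0,0],
    [-0.0056,-0.0054,0,0,0,0,0],
    [-0.0056,-0.0054,0,0,0,0,0],
    [-0.0056,-0.0054,0,0,0,0,0],
    [-0.0056,-0.0054,0,0,0,0,0],
    [-0.0056,-0.0054,0,0,0,0,0],
    [0,0,0,0,0,0,0],
  ],
)

```text
time: 12.88
tool_pos: [546.4, 33.8, 98.1]
tool_rot: [0.708, 0.707, -0.001, -0.0]
ft_force: [-1.2, -3.2, 4.1]
gripper_width: 0.5
grasp_force: 2.1
```

Back at the dot corner; I'll lift away.

arm_command(
  plan=[
    [0,0,-0.004,0,0,0,0],
    [0,0,-0.015,0,0,0,0],
    [0,0,-0.04,0,0,0,0],
    [0,0,-0.04,0,0,0,0],
    [0,0,-0.04,0,0,0,0],
    [0,0,-0.04,0,0,0,0],
    [-0.05,0,0,0,0,0,0],
    [-0.05,0,0,0,0,0,0],
    [0,0,0,0,0,0,0],
    [0,0,0,0,0,0,0],
  ],
)

```text
time: 14.12
tool_pos: [546.9, -64.8, 277.6]
tool_rot: [0.707, 0.707, 0.0, -0.0]
ft_force: [0.2, 0.4, 0.3]
gripper_width: 0.3
grasp_force: 0.0
```

```bash
python3 fit.py; python3 - <<'E'
from h import *
p=snapshot("wrist"); q=snapshot("side"); cv2.imwrite("pics/end.png",cv2.resize(np.hstack([p["pixels"],q["pixels"]]),(800,300)))
E
```

```text
wrist [213, 0, 138, 73, 4793] [545.   52.6] [ 52.6 106.4] 89.95 [[491.70001220703125, 26.399999618530273], [598.2000122070312, 26.299999237060547], [598.2000122070312, 78.80000305175781], [491.79998779296875, 78.9000015258789]]
 dot [545.8  46.6  35. ] 282
top [213, 166, 65, 65, 2088] [545.9 110.7] [116.8 116.4] 45.59 [[463.5, 109.69999694824219], [546.7000122070312, 28.200000762939453], [628.4000244140625, 111.5999984741211], [545.2000122070312, 193.10000610351562]]
 dot [547.3  46.9  35. ] 31
side [238, 210, 59, 50, 1739] [545.9 111.7] [123.5 124.7] 45.39 [[458.1000061035156, 111.5], [546.9000244140625, 24.0], [633.5999755859375, 111.9000015258789], [544.9000244140625, 199.5]]
 dot [547.2  47.1  35. ] 22
[546.98423689 -64.33202303 277.41070229] [ 7.07010462e-01  7.07203083e-01  6.28942847e-05 -4.88573355e-05]
```

View pics/end.png

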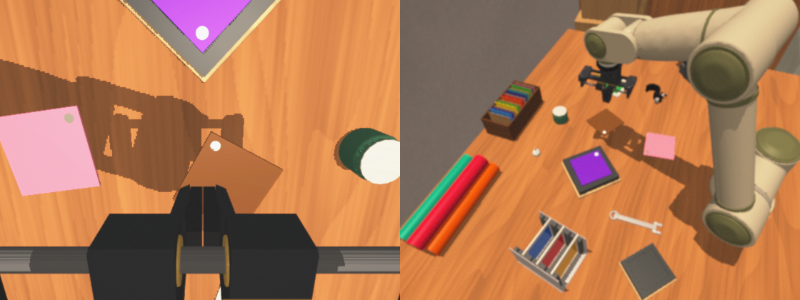

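The glass lies in its pad with the dot at (202,33) in the wrist half. The hand is clear, and the other things are where they were.

```bash
python3 -c "
from workcell import *
print(job_done())"
```

```text
the job is handed in; nothing more can be done
None
```

I ran the closed fingertips clockwise round the violet glass's edge, from the dot corner and back, pressing down with about 4 N wherever I read the force. The hand is clear, the final pictures show the glass still in its pad and nothing else moved, and the job was handed in at about 14 s of the 54 s allowed.

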